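# Load the sampler turntable with the capped sample cups

## Task

Load the sampler: take the four tall sample cups with coloured lids and stand each one in the turntable place of its own colour, upright and down inside the rim, set down gently and not dropped or tipped over on the way. The two small vials with coloured caps are not for this run: leave them standing where they are.

Things in the scene. Friction and masses are not known exactly. Their poses are not given: they have to be found in the camera images.
- cup_blue: Tall sample cup, upright and loose on the bench: frosted white round body, 40 mm wide at the foot, 44 mm above, with a blue lid 47 mm wide and 14 mm high, 72 mm tall in all, 60 to 130 g. Origin: centre of its underside; z up along its axis. Gripped from above by the lid. Cups and vials stand at least 80 mm apart, centre to centre.
- cup_yellow: Tall sample cup, upright and loose on the bench: frosted white round body, 40 mm wide at the foot, 44 mm above, with a yellow lid 47 mm wide and 14 mm high, 72 mm tall in all, 60 to 130 g. Origin: centre of its underside; z up along its axis. Gripped from above by the lid. Cups and vials stand at least 80 mm apart, centre to centre.
- cup_red: Tall sample cup, upright and loose on the bench: frosted white round body, 40 mm wide at the foot, 44 mm above, with a red lid 47 mm wide and 14 mm high, 72 mm tall in all, 60 to 130 g. Origin: centre of its underside; z up along its axis. Gripped from above by the lid. Cups and vials stand at least 80 mm apart, centre to centre.
- cup_green: Tall sample cup, upright and loose on the bench: frosted white round body, 40 mm wide at the foot, 44 mm above, with a green lid 47 mm wide and 14 mm high, 72 mm tall in all, 60 to 130 g. Origin: centre of its underside; z up along its axis. Gripped from above by the lid. Cups and vials stand at least 80 mm apart, centre to centre.
- place_blue: Fixed place for the blue cup: shallow round tray, all blue, 74 mm wide, rim 11 mm high and 6 mm thick, inside 62 mm wide, floor 3 mm above its underside. Origin: centre of its underside, on the top of a fixed cream turntable 55 mm above the bench. Four places lie 90 degrees apart, 95 mm from the centre of the 290 mm disc, in varying order; a grey hub 10 mm high is in the middle.
- place_yellow: Fixed place for the yellow cup: shallow round tray, all yellow, 74 mm wide, rim 11 mm high and 6 mm thick, inside 62 mm wide, floor 3 mm above its underside. Origin: centre of its underside, on the top of a fixed cream turntable 55 mm above the bench. Four places lie 90 degrees apart, 95 mm from the centre of the 290 mm disc, in varying order; a grey hub 10 mm high is in the middle.
- place_red: Fixed place for the red cup: shallow round tray, all red, 74 mm wide, rim 11 mm high and 6 mm thick, inside 62 mm wide, floor 3 mm above its underside. Origin: centre of its underside, on the top of a fixed cream turntable 55 mm above the bench. Four places lie 90 degrees apart, 95 mm from the centre of the 290 mm disc, in varying order; a grey hub 10 mm high is in the middle.
- place_green: Fixed place for the green cup: shallow round tray, all green, 74 mm wide, rim 11 mm high and 6 mm thick, inside 62 mm wide, floor 3 mm above its underside. Origin: centre of its underside, on the top of a fixed cream turntable 55 mm above the bench. Four places lie 90 degrees apart, 95 mm from the centre of the 290 mm disc, in varying order; a grey hub 10 mm high is in the middle.
- vial_blue: Small vial with a blue cap, standing loose among the cups: white body 26 mm in diameter, blue cap 28 mm in diameter, 45 mm tall in all, about 50 g. It stays where it is. Origin at the centre of its underside, z up.
- vial_yellow: Small vial with a yellow cap, standing loose among the cups: white body 26 mm in diameter, yellow cap 28 mm in diameter, 45 mm tall in all, about 50 g. It stays where it is. Origin at the centre of its underside, z up.

How it is judged:
At the end, for the whole second after the job is handed in: Each tall cup stands upright (within 0.1 rad) and at rest inside the place of its own colour, its centre within 13 mm of the place's centre and its foot on the floor of the place (not on the rim), released; both small vials still stand within 30 mm of where they started (horizontal distance between cup_blue and place_blue below 0.013 m and z of cup_blue in the frame of place_blue between 0 and 0.007 m and angle between each of cup_blue, cup_yellow, cup_red, cup_green, vial_blue, vial_yellow's own z axis and vertical below 0.1 rad and linear speed of each of cup_blue, cup_yellow, cup_red, cup_green below 0.02 m/s and contact force between each of cup_blue, cup_yellow, cup_red, cup_green and the fingers below 0.1 N and horizontal distance between cup_yellow and place_yellow below 0.013 m and z of cup_yellow in the frame of place_yellow between 0 and 0.007 m and horizontal distance between cup_red and place_red below 0.013 m and z of cup_red in the frame of place_red between 0 and 0.007 m and horizontal distance between cup_green and place_green below 0.013 m and z of cup_green in the frame of place_green between 0 and 0.007 m and distance of each of vial_blue, vial_yellow from where it was at the start of the episode below 0.03 m); the robot touches nothing.
It fails at once if a cup is tipped over (by more than 40 degrees) (angle between any of cup_blue, cup_yellow, cup_red, cup_green's own z axis and vertical above 0.7 rad).
It fails at once if a cup is dropped (let fall from more than about 3 cm: faster than 0.8 m/s while not held) ((linear speed of cup_blue above 0.8 m/s and contact force between cup_blue and the fingers below 0.1 N) or (linear speed of cup_yellow above 0.8 m/s and contact force between cup_yellow and the fingers below 0.1 N) or (linear speed of cup_red above 0.8 m/s and contact force between cup_red and the fingers below 0.1 N) or (linear speed of cup_green above 0.8 m/s and contact force between cup_green and the fingers below 0.1 N)).
It fails at once if a small vial is moved by more than 3 cm or knocked over (distance of any of vial_blue, vial_yellow from where it was at the start of the episode above 0.03 m or angle between any of vial_blue, vial_yellow's own z axis and vertical above 0.5 rad).
It also fails if it takes over 112 s, if anything falls off the work surface, if the arm or the gripper's body presses on something with over 40 N, if the wrist force passes 120 N, or if a joint passes its speed limit or range.

## Robot

A 6-joint arm with a two-finger parallel gripper is mounted at the origin on the work surface. World frame = base frame: x ahead of the robot, y to its left, z up, the work surface at z = 0. Lengths are in m, angles in rad, forces in N, time in s.
With the tool pointing down it reaches from about 0.35 to 0.85 m from the base axis. Payload 8.1 kg.
Tool frame: the origin (TCP) lies on the mounting face of the last link; the fingertips stand 186 mm ahead of it and the grasp point (between the pads) lies 167 mm ahead of it (robot.finger_overhang is the distance from the TCP to the fingertips, in m); z points along the fingers, y is the line along which they close (so a half turn about z gives the same grasp; the last joint's range is limited). The gripper opens to 93 mm and grips with 3 to 60 N. Pads are 15 mm wide; open, the fingers measure 128 mm over their backs; the gripper's body (75 mm by 188 mm) begins 65 mm behind the grasp point.
Start: joints at [-1.313, 0.13, 1.488, -0, 1.523, -0.085], TCP at [0.202, -0.565, 0.405] pointing down, gripper open.
Joint ranges: [-2.96, 2.96], [-0.89, 2.26], [0.02, 2.5], [-1.34, 4.48], [0, 2.73], [-2.66, 2.66]. Speed limits (rad/s): [2.39, 2.39, 2.79, 3.14, 3.14, 3.14].

## Interface

Orientations are given as a rotation vector (axis times angle).
In Python, from plant import readout, read_camera, get_calibration, job, robot gives the robot as it stands.
- The arm moves only by the shell command python3 -m handwheel 'ROWS' [FORCE]. ROWS is JSON, a list of rows, each a list of 5 numbers: the shift along the world's x, y, z in cm, then the turn about the world's z in rad, then the closure, from 0 (fully open) to 1 (shut). In form: [[tx, ty, tz, spin, gripper], ...]. A call has 1 to 10 rows; each row shifts and turns the commanded pose from where the row before left it; what a row does not reach is not made up. A row lasts 1/8 s, in which the tool goes at most 62.5 mm and 10.7 degrees, less where a joint would pass 70% of its speed; a pose out of reach is approached as far as the arm can. A call is refused whole if a number of a shift passes 6.25 or a number of a turn 0.188, either way. A call with a gripper value outside its range is refused whole. The fingers move at their own pace and stop on an object; FORCE is the grip in N (left out, the last holds). Time passes only in rows, so rows that do not move let the fingers close. It gives the time, the measured TCP pose, the force, the opening and the grip force at its end, in the units of the state.
- readout.read_state(): the state, without advancing time (a new reading comes with each control period).
- read_camera(name): name is "scene" or "top" or "wrist"; returns the picture (400x640x3 uint8, red, green, blue); there is no depth.
- get_calibration(name): a dict with "fovy" (degrees; the focal length in pixels is half the picture's height over the tangent of half this angle, whatever the lens; pixels are square), "cx", "cy" (the principal point, pixels), "dist_coeffs" ([k1, k2, p1, p2, k3] as OpenCV has them; the pictures are not rectified), "pose" (4x4, takes a point from camera to world coordinates). Camera axes: x right, y down, z forward; pixel columns grow to the right and rows downward; lengths in m; the calibration is good to about 2 mm. A picture is of the moment at which its call begins: read the wrist's pose just before it. get_calibration takes no time and is no camera call; for the wrist camera it gives the pose at the moment of the call.
- job.close_job(): hands the job in; it is judged then, once.
The state is a dict: "t": time; "q": joint angles; "dq": joint speeds; "joint_torque": joint torques, N m; "tool_pos": TCP position; "orientation": TCP orientation; "force": force on the tool from outside, world axes, zero at the start; "wrist_torque": the same for the moment, N m; "opening": finger opening in m; "gripper_force": force on a finger pad.
Only numpy, scipy, OpenCV 4.12 (cv2) and the standard library are available. Lean on these libraries where they do the work, as an engineer would, in place of code of your own. Each camera call takes 0.05 s, during which the arm holds its last target. There are 200 camera calls.

## Working session

There is one attempt and no reset: what is moved stays moved. The work goes in short steps, Python scripts to look and compute and a shell command to move; the robot and the scene stay as the last step left them, time stands still between calls to the robot, and variables do not carry over. Pictures are saved under pics/ and viewed, at most 14 in all, crops included, and the job is handed in when it is done.

```bash
mkdir -p pics; ls; python3 - <<'E'
from plant import readout, read_camera, get_calibration
import cv2,numpy as np
s=readout.read_state(); print(s['t'],s['tool_pos'],s['orientation'],s['opening'])
for n in ['top','scene']:
    im=read_camera(n); cv2.imwrite(f'pics/{n}0.png',im[:,:,::-1]); c=get_calibration(n); print(n,c)
E
```

```text
pics
0.0 [ 0.20164523 -0.56486102  0.40367609] [-3.09375348e+00 -5.35576995e-01  2.90700902e-04] 0.0933264249300823
top {'fovy': 52.61942703881233, 'cx': 319.12343192562787, 'cy': 193.90906014433364, 'dist_coeffs': array([-0.06981872,  0.        ,  0.        ,  0.        ,  0.        ]), 'pose': array([[-2.31332555e-02, -9.74760885e-01,  2.22049701e-01,
         3.15611780e-01],
       [-9.99713927e-01,  2.39048885e-02,  7.87718348e-04,
         1.51838801e-02],
       [-6.07591039e-03, -2.21967956e-01, -9.75035030e-01,
         1.06240729e+00],
       [ 0.00000000e+00,  0.00000000e+00,  0.00000000e+00,
         1.00000000e+00]])}
scene {'fovy': 43.74522146279084, 'cx': 319.7663896856789, 'cy': 201.62914165746102, 'dist_coeffs': array([-0.12747018,  0.        ,  0.        ,  0.        ,  0.        ]), 'pose': array([[ 0.84926229,  0.41725803, -0.32349544,  0.90882179],
       [ 0.52796372, -0.67442131,  0.5161494 , -0.56791321],
       [-0.00280474, -0.60914007, -0.79305769,  0.96495953],
       [ 0.        ,  0.        ,  0.        ,  1.        ]])}
```

View pics/top0.png

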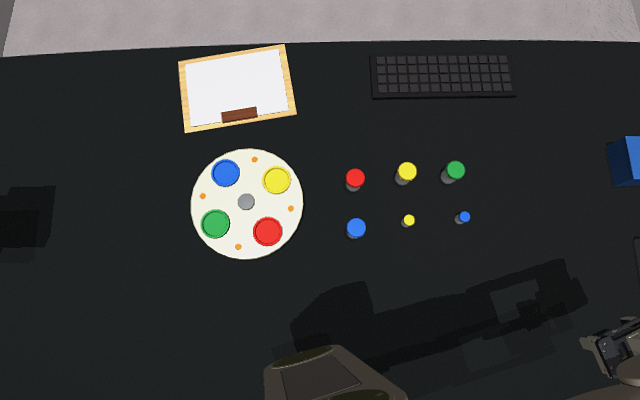

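View pics/scene0.png

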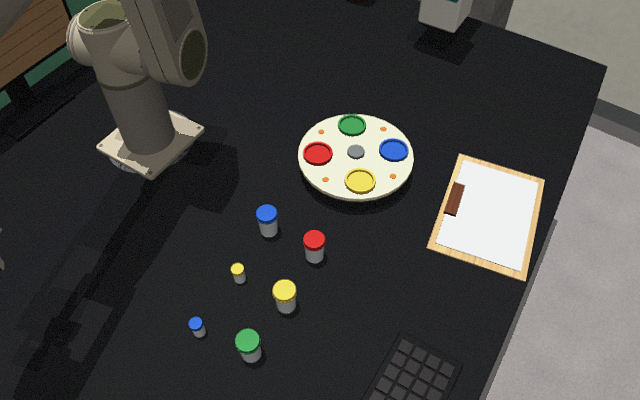

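Top view: the cup lids are at red (355,178), yellow (407,171), green (456,170) and blue (356,228). The vials are at yellow (409,220) and blue (464,217). The places are at blue (225,173), yellow (277,180), red (267,231) and green (215,224). The scene view shows the same layout, with everything upright.

```bash
cat > h.py <<'E'
import cv2,numpy as np
from plant import read_camera,get_calibration,readout
H={'red':[(0,6),(174,180)],'yellow':[(24,35)],'green':[(50,80)],'blue':[(100,122)]}
def ray(c,uv,z):
    f=200/np.tan(np.radians(c['fovy']/2));K=np.array([[f,0,c['cx']],[0,f,c['cy']],[0,0,1]])
    p=cv2.undistortPoints(np.array([[uv]],float),K,c['dist_coeffs'])[0,0]
    d=c['pose'][:3,:3]@[p[0],p[1],1];o=c['pose'][:3,3]
    return o+d*(z-o[2])/d[2]
def blobs(n,im=None):
    im=read_camera(n) if im is None else im
    h=cv2.cvtColor(im,cv2.COLOR_RGB2HSV);out=[]
    for k,rs in H.items():
        m=sum(cv2.inRange(h,(a,120,60),(b,255,255)) for a,b in rs)
        m=cv2.morphologyEx(m,cv2.MORPH_CLOSE,np.ones((3,3),np.uint8))
        for c in cv2.findContours(m,cv2.RETR_EXTERNAL,cv2.CHAIN_APPROX_NONE)[0]:
            a=cv2.contourArea(c)
            if a>40:
                M=cv2.moments(c);out.append((k,a,M['m10']/M['m00'],M['m01']/M['m00']))
    return out
E
python3 - <<'E'
from h import *
for n in ['top','scene']:
    c=get_calibration(n)
    for k,a,u,v in blobs(n):
        print(n,k,int(a),round(u),round(v),'lid',ray(c,(u,v),.067)[:2].round(4),'place',ray(c,(u,v),.062)[:2].round(4),'vial',ray(c,(u,v),.04)[:2].round(4))
E
```

```text
top red 624 267 231 lid [0.4509 0.1472] place [0.4516 0.1479] vial [0.4546 0.1508]
top red 273 355 177 lid [ 0.5831 -0.0764] place [ 0.5844 -0.0768] vial [ 0.5903 -0.0788]
top yellow 89 409 220 lid [ 0.471  -0.2065] place [ 0.4717 -0.2076] vial [ 0.4752 -0.2125]
top yellow 579 276 180 lid [0.5825 0.1253] place [0.5838 0.1258] vial [0.5897 0.1283]
top yellow 259 407 171 lid [ 0.5974 -0.2111] place [ 0.5988 -0.2122] vial [ 0.605  -0.2172]
top green 591 215 224 lid [0.4726 0.2788] place [0.4734 0.2801] vial [0.4769 0.2859]
top green 267 455 170 lid [ 0.5979 -0.3357] place [ 0.5994 -0.3374] vial [ 0.6056 -0.3452]
top blue 292 356 227 lid [ 0.4554 -0.073 ] place [ 0.4561 -0.0734] vial [ 0.4592 -0.0754]
top blue 95 464 216 lid [ 0.4755 -0.3475] place [ 0.4763 -0.3493] vial [ 0.4798 -0.3573]
top blue 557 225 172 lid [0.6047 0.2569] place [0.6061 0.2581] vial [0.6125 0.2634]
top blue 520 633 160 lid [ 0.6163 -0.8303] place [ 0.6178 -0.8346] vial [ 0.6244 -0.8533]
scene red 364 314 240 lid [ 0.5863 -0.0784] place [ 0.5845 -0.0757] vial [ 0.5766 -0.0637]
scene red 517 317 153 lid [0.4582 0.1409] place [0.4557 0.1449] vial [0.4446 0.1622]
scene yellow 409 284 290 lid [ 0.5989 -0.2118] place [ 0.5972 -0.2098] vial [ 0.5896 -0.2011]
scene yellow 112 237 268 lid [ 0.4877 -0.2215] place [ 0.4853 -0.2196] vial [ 0.475  -0.2111]
scene yellow 533 360 180 lid [0.5883 0.1213] place [0.5865 0.1251] vial [0.5787 0.142 ]
scene green 466 247 341 lid [ 0.6006 -0.338 ] place [ 0.5989 -0.3367] vial [ 0.5913 -0.3311]
scene green 405 352 124 lid [0.48  0.274] place [0.4776 0.2787] vial [0.4671 0.2993]
scene blue 154 195 323 lid [ 0.4937 -0.3636] place [ 0.4914 -0.3625] vial [ 0.4812 -0.3575]
scene blue 328 266 214 lid [ 0.4587 -0.0752] place [ 0.4562 -0.0725] vial [ 0.4452 -0.0604]
scene blue 488 393 150 lid [0.6115 0.2505] place [0.6099 0.255 ] vial [0.6026 0.2751]
```

Both cameras agree to about 3 mm. Cups: blue (.457,-.074), red (.585,-.077), yellow (.598,-.2115), green (.599,-.337). Places: red (.4535,.146), yellow (.585,.1255), green (.4755,.279), blue (.608,.2565). First move is to above the blue cup.

```bash
python3 -m handwheel '[[2.55,4.9,-0.64,0,0],[2.55,4.9,-0.64,0,0],[2.55,4.9,-0.64,0,0],[2.55,4.9,-0.64,0,0],[2.55,4.9,-0.64,0,0],[2.55,4.9,-0.64,0,0],[2.55,4.9,-0.64,0,0],[2.55,4.9,-0.64,0,0],[2.55,4.9,-0.64,0,0],[2.55,4.9,-0.64,0,0]]' 20; python3 -m handwheel '[[0,0,0,0,0],[0,0,0,0,0]]'; python3 - <<'E'
from h import *
c=get_calibration('wrist');im=read_camera('wrist');cv2.imwrite('pics/w1.png',im[:,:,::-1])
for k,a,u,v in blobs('wrist',im): print(k,int(a),round(u),round(v),ray(c,(u,v),.072)[:2].round(4))
E
```

```text
t: 1.45
tool_pos: [0.4572, -0.0733, 0.3407]
orientation: [3.095, 0.536, 0.001]
force: [0.4, -0.5, -0.5]
opening: 0.0928
gripper_force: 0.0
t: 1.7
tool_pos: [0.4566, -0.0751, 0.3406]
orientation: [3.095, 0.538, -0.001]
force: [-0.1, -0.5, 0.6]
opening: 0.0929
gripper_force: 0.0
red 6237 64 118 [0.4552 0.14  ]
red 3421 375 51 [ 0.5822 -0.0761]
yellow 663 460 227 [ 0.4789 -0.1959]
yellow 3170 537 98 [ 0.5958 -0.2079]
yellow 390 126 4 [0.553  0.1094]
green 45 631 161 [ 0.5813 -0.3115]
blue 2498 315 203 [ 0.4567 -0.073 ]
```

View pics/w1.png

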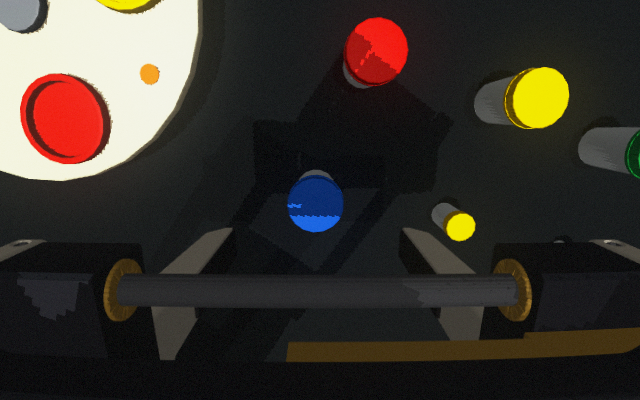

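The wrist view shows the blue lid at (315,203), between the fingers. It measures (.457,-.073), which matches. I'll descend and grip.

```bash
python3 -m handwheel '[[0,0.1,-3,0,0],[0,0,-3,0,0],[0,0,-2.5,0,0],[0,0,-1.7,0,0],[0,0,-1,0,0],[0,0,0,0,0],[0,0,0,0,1],[0,0,0,0,1],[0,0,0,0,1],[0,0,0,0,1]]' 20; python3 -m handwheel '[[0,0,0,0,1],[0,0,0,0,1],[0,0,0,0,1],[0,0,0,0,1]]'
```

```text
t: 3.0
tool_pos: [0.4568, -0.0741, 0.229]
orientation: [3.095, 0.536, 0.001]
force: [-0.0, -0.5, 0.4]
opening: 0.0576
gripper_force: 0.0
t: 3.5
tool_pos: [0.4567, -0.0741, 0.2288]
orientation: [-3.095, -0.536, -0.0]
force: [0.0, -0.5, 1.0]
opening: 0.0465
gripper_force: 20.0
```

```bash
python3 -m handwheel '[[0,0,1,0,1],[0,0,2,0,1],[0,0,3,0,1],[0,0,3,0,1],[0,0,2,0,1],[0,0,1,0,1],[0,0,0,0,1]]'; python3 -m handwheel '[[1,2,0,0,1],[1.64,3.6,0,0,1],[1.64,3.6,0,0,1],[1.64,3.6,0,0,1],[1.64,3.6,0,0,1],[1.64,3.6,0,0,1],[1.64,3.6,0,0,1],[1.64,3.6,0,0,1],[1.64,3.6,0,0,1],[1,2.2,0,0,1]]';  python3 -m handwheel '[[0.6,0,0,0,1],[0,0,0,0,1],[0,0,0,0,1]]'
```

```text
t: 4.38
tool_pos: [0.4568, -0.0741, 0.3494]
orientation: [3.095, 0.536, 0.002]
force: [-0.2, 0.6, -1.1]
opening: 0.0463
gripper_force: 20.0
t: 5.62
tool_pos: [0.6079, 0.2575, 0.3466]
orientation: [3.095, 0.537, -0.004]
force: [-0.2, 0.3, -1.1]
opening: 0.0465
gripper_force: 20.0
t: 6.0
tool_pos: [0.6137, 0.255, 0.3482]
orientation: [3.095, 0.534, -0.002]
force: [0.2, -0.4, -0.8]
opening: 0.0466
gripper_force: 20.0
```

```bash
python3 -m handwheel '[[-0.55,0.15,0,0,1],[0,0,-2,0,1],[0,0,-2,0,1],[0,0,-1,0,1],[0,0,-0.5,0,1],[0,0,-0.3,0,1],[0,0,-0.2,0,1],[0,0,0,0,1],[0,0,0,0,1]]'; python3 - <<'E'
from h import *
im=read_camera('scene');cv2.imwrite('pics/s2.png',cv2.resize(im[60:240,260:480,::-1],None,fx=3,fy=3))
E
```

```text
t: 7.12
tool_pos: [0.6085, 0.2575, 0.2892]
orientation: [-3.095, -0.536, -0.001]
force: [-0.0, -0.3, -1.1]
opening: 0.0467
gripper_force: 20.0
```

View pics/s2.png

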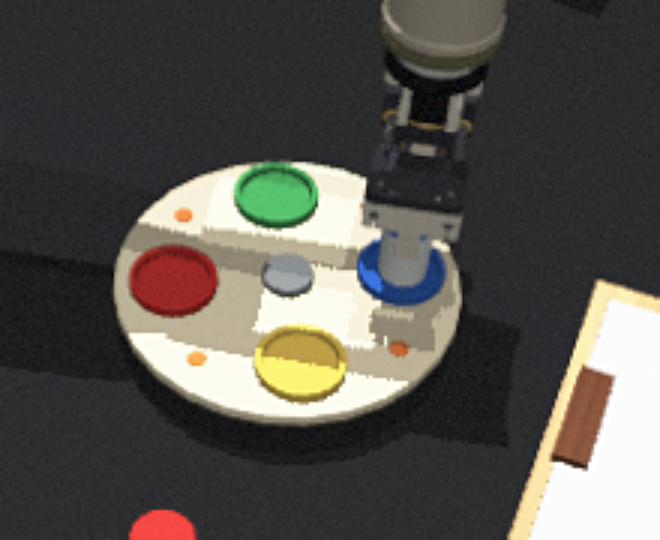

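The blue cup's foot is centred inside the blue tray at crop (403,268). I'll lower the last millimetre, release and rise.

```bash
python3 -m handwheel '[[0,0,-0.15,0,1],[0,0,0,0,1]]'; python3 -m handwheel '[[0,0,0,0,0.7],[0,0,0,0,0.5],[0,0,0,0,0.2],[0,0,0,0,0],[0,0,0,0,0],[0,0,0,0,0],[0,0,1,0,0],[0,0,2,0,0],[0,0,3,0,0],[0,0,0,0,0]]'
```

```text
t: 7.42
tool_pos: [0.6084, 0.2574, 0.2871]
orientation: [3.096, 0.536, -0.0]
force: [0.3, 0.7, -0.7]
opening: 0.0464
gripper_force: 20.0
t: 8.68
tool_pos: [0.6096, 0.2578, 0.3527]
orientation: [-3.094, -0.536, -0.012]
force: [0.7, 0.2, -0.6]
opening: 0.0929
gripper_force: 0.0
```

```bash
python3 - <<'E'
from h import *
c=get_calibration('wrist');im=read_camera('wrist')
for k,a,u,v in blobs('wrist',im): print(k,int(a),round(u),round(v),ray(c,(u,v),.130)[:2].round(4),ray(c,(u,v),.062)[:2].round(4))
c=get_calibration('top');
for k,a,u,v in blobs('top'): print(k,int(a),round(u),round(v),ray(c,(u,v),.072)[:2].round(4))
E
```

```text
yellow 580 461 251 [0.6248 0.1547] [0.6089 0.1129]
green 2591 250 327 [0.5161 0.2782] [0.4641 0.2776]
blue 5887 316 210 [0.6191 0.2621] [0.6013 0.2561]
red 628 267 231 [0.4502 0.1466]
red 274 355 177 [ 0.5817 -0.0758]
yellow 89 409 220 [ 0.4702 -0.2054]
yellow 48 265 184 [0.5713 0.1518]
yellow 261 282 178 [0.5858 0.1098]
yellow 260 407 171 [ 0.596  -0.2099]
green 270 455 170 [ 0.5966 -0.3336]
blue 94 464 216 [ 0.4748 -0.3455]
blue 175 232 170 [0.6101 0.2384]
blue 1339 625 161 [ 0.6114 -0.8014]
```

```bash
python3 -m handwheel '[[-0.1,-3,0,0,0],[-0.1,-5.2,0,0,0],[-0.1,-5.2,0,0,0],[-0.1,-5.2,0,0,0],[-0.1,-5.2,0,0,0],[-0.1,-5.2,0,0,0],[-0.1,-5.2,0,0,0],[-0.1,-5.2,0,0,0],[-0.1,-5.2,0,0,0],[-0.1,-5.2,0,0,0]]'; python3 -m handwheel '[[0,-5.2,0,0,0],[0,-4,0,0,0],[0,0,0,0,0],[0,0,0,0,0]]'; python3 - <<'E'
from h import *
c=get_calibration('wrist');im=read_camera('wrist')
for k,a,u,v in blobs('wrist',im): print(k,int(a),round(u),round(v),ray(c,(u,v),.072)[:2].round(4))
E
```

```text
t: 10.02
tool_pos: [0.5978, -0.2421, 0.3459]
orientation: [-3.094, -0.536, 0.002]
force: [1.0, 0.5, 0.6]
opening: 0.0926
gripper_force: 0.0
t: 10.52
tool_pos: [0.5982, -0.3321, 0.346]
orientation: [-3.094, -0.535, 0.002]
force: [0.2, 0.6, 0.4]
opening: 0.0933
gripper_force: 0.0
red 2824 29 119 [ 0.5852 -0.0821]
yellow 202 526 296 [ 0.5782 -0.5465]
yellow 117 108 284 [ 0.4586 -0.1744]
yellow 299 161 262 [ 0.4982 -0.2175]
yellow 3988 189 163 [ 0.5942 -0.2203]
green 1777 322 196 [ 0.6044 -0.3338]
```

```bash
python3 -m handwheel '[[0.1,-0.4,-3,0,0],[0,0,-3,0,0],[0,0,-3,0,0],[0,0,-1.7,0,0],[0,0,-1,0,0],[0,0,0,0,0],[0,0,0,0,1],[0,0,0,0,1],[0,0,0,0,1],[0,0,0,0,1]]' 20; python3 -m handwheel '[[0,0,0,0,1],[0,0,0,0,1],[0,0,0,0,1],[0,0,0,0,1]]'
```

```text
t: 11.82
tool_pos: [0.5994, -0.3367, 0.2305]
orientation: [3.095, 0.536, 0.0]
force: [0.1, 0.3, -0.9]
opening: 0.0576
gripper_force: 0.0
t: 12.32
tool_pos: [0.5994, -0.3366, 0.2303]
orientation: [3.096, 0.536, 0.0]
force: [-0.5, 0.7, -0.1]
opening: 0.0467
gripper_force: 20.0
```

```bash
python3 -m handwheel '[[0,0,1,0,1],[0,0,2,0,1],[0,0,3,0,1],[0,0,3,0,1],[0,0,2,0,1],[0,0,1,0,1],[0,0,0,0,1]]'
```

```text
t: 13.2
tool_pos: [0.5995, -0.3367, 0.3509]
orientation: [3.095, 0.536, 0.001]
force: [-0.4, 0.4, -1.8]
opening: 0.0467
gripper_force: 20.0
```

```bash
python3 -m handwheel '[[-0.5,2.6,0,0,1],[-0.95,4.7,0,0,1],[-0.95,4.7,0,0,1],[-0.95,4.7,0,0,1],[-0.95,4.7,0,0,1],[-0.95,4.7,0,0,1],[-0.95,4.7,0,0,1],[-0.95,4.7,0,0,1],[-0.95,4.7,0,0,1],[-0.95,4.7,0,0,1]]'; python3 -m handwheel '[[-0.95,4.7,0,0,1],[-0.95,4.7,0,0,1],[-0.95,4.7,0,0,1],[-0.5,2.6,0,0,1],[0,0,0,0,1],[0,0,0,0,1]]'
```

```text
t: 14.45
tool_pos: [0.5079, 0.1138, 0.3487]
orientation: [-3.095, -0.536, 0.004]
force: [0.5, -0.1, -1.0]
opening: 0.0463
gripper_force: 20.0
t: 15.2
tool_pos: [0.4752, 0.2788, 0.3491]
orientation: [3.095, 0.536, -0.003]
force: [0.1, -0.4, -0.4]
opening: 0.0463
gripper_force: 20.0
```

```bash
python3 -m handwheel '[[0,0,-2,0,1],[0,0,-2,0,1],[0,0,-1,0,1],[0,0,-0.5,0,1],[0,0,-0.3,0,1],[0,0,-0.2,0,1],[0,0,0,0,1],[0,0,0,0,1]]'; python3 - <<'E'
from h import *
im=read_camera('scene');cv2.imwrite('pics/s3.png',cv2.resize(im[60:240,260:480,::-1],None,fx=3,fy=3))
E
```

```text
t: 16.2
tool_pos: [0.4755, 0.2795, 0.2907]
orientation: [-3.095, -0.536, -0.001]
force: [-0.8, 0.1, -1.5]
opening: 0.0465
gripper_force: 20.0
```

View pics/s3.png

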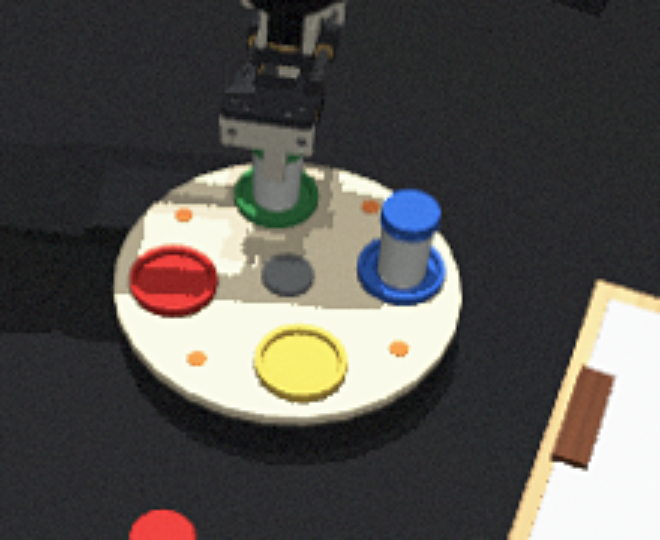

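The blue cup stands upright in its tray at (403,270), and the green cup is centred in its own at (277,195). I'll release green and go for the yellow cup.

```bash
python3 -m handwheel '[[0,0,-0.2,0,1],[0,0,0,0,1],[0,0,0,0,0.7],[0,0,0,0,0.5],[0,0,0,0,0.2],[0,0,0,0,0],[0,0,0,0,0],[0,0,1,0,0],[0,0,2.5,0,0],[0,0,3,0,0]]'; python3 -m handwheel '[[0.7,-3,0,0,0],[1.15,-4.8,0,0,0],[1.15,-4.8,0,0,0],[1.15,-4.8,0,0,0],[1.15,-4.8,0,0,0],[1.15,-4.8,0,0,0],[1.15,-4.8,0,0,0],[1.15,-4.8,0,0,0],[1.15,-4.8,0,0,0],[1.15,-4.8,0,0,0]]'; python3 -m handwheel '[[1.1,-2.8,-0.2,0,0],[0,0,0,0,0],[0,0,0,0,0]]'; python3 - <<'E'
from h import *
c=get_calibration('wrist');im=read_camera('wrist')
for k,a,u,v in blobs('wrist',im): print(k,int(a),round(u),round(v),ray(c,(u,v),.072)[:2].round(4))
E
```

```text
t: 17.5
tool_pos: [0.4752, 0.2793, 0.3541]
orientation: [3.095, 0.536, -0.001]
force: [0.1, 0.5, -1.0]
opening: 0.0925
gripper_force: 0.0
t: 18.75
tool_pos: [0.5862, -0.1843, 0.3543]
orientation: [3.095, 0.536, 0.002]
force: [0.8, 0.6, 0.8]
opening: 0.0931
gripper_force: 0.0
t: 19.12
tool_pos: [0.5968, -0.2101, 0.3515]
orientation: [-3.095, -0.536, -0.0]
force: [0.2, 1.3, -0.2]
opening: 0.0928
gripper_force: 0.0
red 2616 166 164 [ 0.5847 -0.0785]
yellow 102 280 311 [ 0.4839 -0.2126]
yellow 190 525 295 [ 0.5764 -0.4287]
yellow 198 108 294 [ 0.4425 -0.0518]
yellow 2340 318 200 [ 0.5984 -0.2102]
blue 101 404 327 [ 0.506  -0.3316]
```

```bash
python3 -m handwheel '[[0.1,0,-3,0,0],[0,0,-3,0,0],[0,0,-3,0,0],[0,0,-2.2,0,0],[0,0,-1,0,0],[0,0,0,0,0],[0,0,0,0,1],[0,0,0,0,1],[0,0,0,0,1],[0,0,0,0,1]]' 20; python3 -m handwheel '[[0,0,0,0,1],[0,0,0,0,1],[0,0,0,0,1],[0,0,0,0,1]]'
```

```text
t: 20.42
tool_pos: [0.598, -0.2107, 0.2295]
orientation: [3.095, 0.536, 0.001]
force: [0.0, 0.0, 0.2]
opening: 0.0574
gripper_force: 0.0
t: 20.92
tool_pos: [0.5979, -0.2106, 0.2293]
orientation: [3.096, 0.536, 0.0]
force: [-0.2, 0.3, 1.1]
opening: 0.0464
gripper_force: 20.0
```

```bash
python3 -m handwheel '[[0,0,1,0,1],[0,0,2,0,1],[0,0,3,0,1],[0,0,3,0,1],[0,0,2,0,1],[0,0,1,0,1],[0,0,0,0,1]]'
```

```text
t: 21.8
tool_pos: [0.598, -0.2106, 0.3498]
orientation: [3.095, 0.536, 0.001]
force: [0.1, 0.4, -1.1]
opening: 0.0468
gripper_force: 20.0
```

```bash
python3 -m handwheel '[[-0.1,2.4,0,0,1],[-0.15,3.6,0,0,1],[-0.15,3.6,0,0,1],[-0.15,3.6,0,0,1],[-0.15,3.6,0,0,1],[-0.15,3.6,0,0,1],[-0.15,3.6,0,0,1],[-0.15,3.6,0,0,1],[-0.15,3.6,0,0,1],[0,2.4,0,0,1]]'; python3 -m handwheel '[[0,0,0,0,1],[0,0,0,0,1],[0,0,-2,0,1],[0,0,-2,0,1],[0,0,-1,0,1],[0,0,-0.5,0,1],[0,0,-0.3,0,1],[0,0,-0.2,0,1],[0,0,0,0,1],[0,0,0,0,1]]'; python3 - <<'E'
from h import *
im=read_camera('scene');cv2.imwrite('pics/s4.png',cv2.resize(im[60:240,260:480,::-1],None,fx=3,fy=3))
E
```

```text
t: 23.05
tool_pos: [0.5836, 0.1281, 0.3476]
orientation: [-3.094, -0.538, 0.004]
force: [0.5, 0.2, 0.6]
opening: 0.0467
gripper_force: 20.0
t: 24.3
tool_pos: [0.585, 0.1255, 0.2897]
orientation: [3.096, 0.536, 0.001]
force: [-0.1, 0.4, -0.2]
opening: 0.0465
gripper_force: 20.0
```

View pics/s4.png

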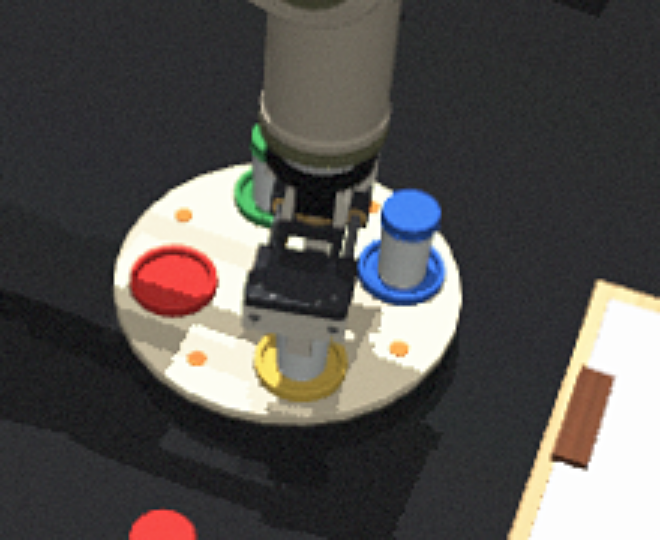

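The yellow cup's foot is centred in the yellow tray at (301,362). Release, then on to red.

```bash
python3 -m handwheel '[[0,0,-0.2,0,1],[0,0,0,0,1],[0,0,0,0,0.7],[0,0,0,0,0.5],[0,0,0,0,0.2],[0,0,0,0,0],[0,0,0,0,0],[0,0,1,0,0],[0,0,2.5,0,0],[0,0,3,0,0]]'; python3 -m handwheel '[[0,-3,0,0,0],[0,-4.8,0,0,0],[0,-4.8,0,0,0],[0,-4.8,0,0,0],[0,-2.9,0,0,0],[0,0,0,0,0],[0,0,0,0,0]]'; python3 - <<'E'
from h import *
c=get_calibration('wrist');im=read_camera('wrist')
for k,a,u,v in blobs('wrist',im): print(k,int(a),round(u),round(v),ray(c,(u,v),.072)[:2].round(4))
E
```

```text
t: 25.6
tool_pos: [0.5847, 0.1254, 0.353]
orientation: [-3.095, -0.536, 0.001]
force: [1.5, 0.5, 0.2]
opening: 0.0927
gripper_force: 0.0
t: 26.48
tool_pos: [0.585, -0.0772, 0.3527]
orientation: [-3.095, -0.536, -0.001]
force: [-0.5, 0.2, -0.6]
opening: 0.0931
gripper_force: 0.0
red 1591 52 229 [0.478  0.1446]
red 2293 316 201 [ 0.5844 -0.076 ]
yellow 485 400 328 [ 0.4915 -0.1963]
yellow 6260 61 124 [0.5756 0.1501]
blue 132 2 57 [0.6134 0.2101]
```

```bash
python3 -m handwheel '[[0,0,-3,0,0],[0,0,-3,0,0],[0,0,-3,0,0],[0,0,-2.3,0,0],[0,0,-1,0,0],[0,0,0,0,0],[0,0,0,0,1],[0,0,0,0,1],[0,0,0,0,1],[0,0,0,0,1]]' 20; python3 -m handwheel '[[0,0,0,0,1],[0,0,0,0,1],[0,0,0,0,1],[0,0,0,0,1]]'
```

```text
t: 27.78
tool_pos: [0.585, -0.0777, 0.2296]
orientation: [3.095, 0.536, 0.001]
force: [-1.1, 0.7, 0.7]
opening: 0.0574
gripper_force: 0.0
t: 28.28
tool_pos: [0.5849, -0.0776, 0.2293]
orientation: [3.096, 0.536, 0.0]
force: [-0.8, -0.8, 1.0]
opening: 0.0465
gripper_force: 20.0
```

```bash
python3 -m handwheel '[[0,0,1,0,1],[0,0,2,0,1],[0,0,3,0,1],[0,0,3,0,1],[0,0,2,0,1],[0,0,1,0,1],[0,0,0,0,1]]'
```

```text
t: 29.15
tool_pos: [0.585, -0.0776, 0.3498]
orientation: [3.095, 0.536, 0.001]
force: [0.5, -0.3, -1.6]
opening: 0.0467
gripper_force: 20.0
```

```bash
python3 -m handwheel '[[-1.5,1,0,0,1],[-2.5,2,0,0,1],[-2.5,2.5,0,0,1],[-2.5,2.5,0,0,1],[-2,3,0,0,1],[-1.2,3.2,0,0,1],[-0.5,3.2,0,0,1],[-0.45,3,0,0,1],[0,1.95,0,0,1],[0,0,0,0,1]]'; python3 -m handwheel '[[0,0,0,0,1],[0,0,-2,0,1],[0,0,-2,0,1],[0,0,-1,0,1],[0,0,-0.5,0,1],[0,0,-0.3,0,1],[0,0,-0.2,0,1],[0,0,0,0,1],[0,0,0,0,1]]'; python3 - <<'E'
from h import *
im=read_camera('scene');cv2.imwrite('pics/s5.png',cv2.resize(im[60:240,260:480,::-1],None,fx=3,fy=3))
E
```

```text
t: 30.4
tool_pos: [0.4528, 0.1468, 0.3478]
orientation: [-3.095, -0.539, 0.004]
force: [-0.4, -0.6, -0.9]
opening: 0.0463
gripper_force: 20.0
t: 31.52
tool_pos: [0.4535, 0.146, 0.2896]
orientation: [-3.096, -0.536, -0.001]
force: [0.1, -0.1, -1.2]
opening: 0.0469
gripper_force: 20.0
```

View pics/s5.png

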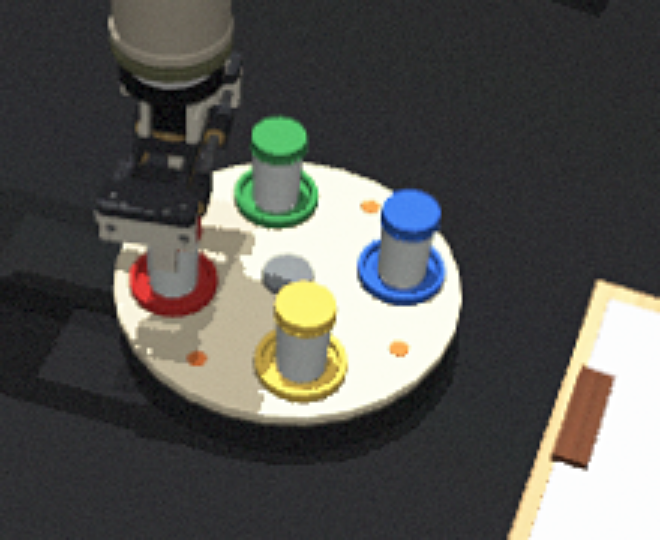

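All three placed cups stand upright and centred in their trays, and red is inside its tray at (173,280). I'll release, rise and back away.

```bash
python3 -m handwheel '[[0,0,-0.2,0,1],[0,0,0,0,1],[0,0,0,0,0.7],[0,0,0,0,0.5],[0,0,0,0,0.2],[0,0,0,0,0],[0,0,0,0,0],[0,0,1,0,0],[0,0,3,0,0],[0,0,4,0,0]]'; python3 -m handwheel '[[0,-3,1,0,0],[0,-5,1,0,0],[0,-5,1,0,0],[0,-5,0,0,0],[0,-5,0,0,0],[0,-3,0,0,0],[0,0,0,0,0],[0,0,0,0,0],[0,0,0,0,0]]'; python3 - <<'E'
from h import *
im=read_camera('scene');cv2.imwrite('pics/s6.png',im[:,:,::-1])
c=get_calibration('scene')
for k,a,u,v in blobs('scene',im): print(k,int(a),round(u),round(v),ray(c,(u,v),.125)[:2].round(4),ray(c,(u,v),.04)[:2].round(4))
E
```

```text
t: 32.83
tool_pos: [0.453, 0.1458, 0.3679]
orientation: [3.096, 0.536, -0.003]
force: [0.5, 0.4, -0.4]
opening: 0.0926
gripper_force: 0.0
t: 33.95
tool_pos: [0.4535, -0.1131, 0.3974]
orientation: [-3.095, -0.538, -0.0]
force: [0.1, 0.6, 0.0]
opening: 0.0932
gripper_force: 0.0
red 241 317 156 [0.4927 0.0867] [0.4506 0.153 ]
red 255 317 135 [0.4553 0.1442] [0.4094 0.2162]
yellow 98 236 268 [ 0.5132 -0.2441] [ 0.4732 -0.2114]
yellow 139 357 181 [0.6064 0.0697] [0.5758 0.1342]
yellow 239 361 162 [0.586  0.1248] [0.5533 0.1949]
green 148 352 127 [0.5126 0.212 ] [0.4725 0.2909]
green 213 352 106 [0.4765 0.2779] [0.4328 0.3635]
blue 154 195 323 [ 0.5205 -0.3768] [ 0.4812 -0.3575]
blue 220 392 152 [0.6334 0.1887] [0.6055 0.2653]
blue 258 397 131 [0.6106 0.2563] [0.5804 0.3397]
```

View pics/s6.png

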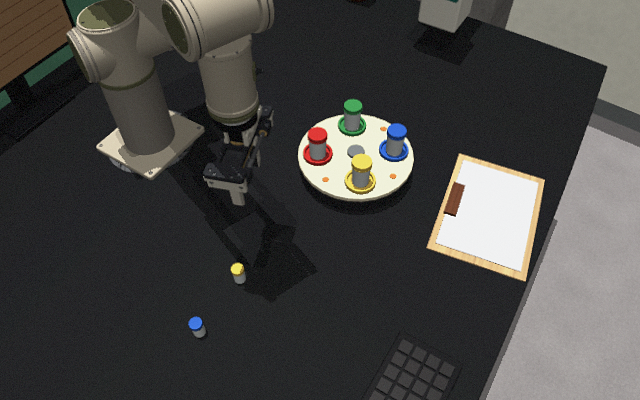

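All four cups stand upright in their own places, with lid centres within 3 mm of the place centres. The vials are still at (236,268) and (195,323), and the arm is clear.

```bash
python3 -c "from plant import job; print(job.close_job())"
```

```text
the job is handed in; nothing more can be done
None
```

The job is handed in: all four cups stand upright in the places of their own colours, the vials are where they started, and the arm was clear after about 34 s; the verdict was not shown to me.

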